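# Draw the failed drive's tray out of its dock and lock it out

### The job

The drive in the dock with the red status lamp has failed and is to be changed: with a fingertip, push that dock's blue lock slide open, hook the fingertip behind the turned-up lip of its tray and draw the tray all the way out to its stop, then push the lock slide fully back to locked so that the tray cannot slip in again. Pinch and lift nothing - the drive stays lying in its tray - and leave the dock with the green lamp and the other things on the table as they are.

Things in the scene. Friction and masses are not known exactly. Their poses are not given: they have to be found in the camera images.
- dock_failed: dark drive dock with the RED status lamp (lit bar 8 x 32 mm across the rear of its roof), fixed; shell 125 (x) x 100 (y) x 39 mm high, flat roof. Origin: centre of its underside, on the table. Own axes: +x to its back, +y to its left seen by one facing its front (= robot's side), z up; the tray comes out of the open front towards -x.
- lip_failed (a point): middle of the top edge of the rear face of the tray's turned-up front lip, 36 mm above the table; (-102.5, 0, 36) mm in dock axes with the tray home, moves with it. Lip 80 mm wide, 8 mm thick towards -x from here, blue in front. Behind it (+x) a finger pocket 75 mm wide and, tray home, 40 mm long, to the shell front at x = -62.5; its floor is 10 mm above the table.
- knob_failed (a point): centre of the top of the blue lock knob, 50 mm above the table; moves with it. Knob 20 (dock x) x 14 (dock y) x 11 mm high, on the roof near its front edge, flat roof on both sides. Locked, it lies at (-45, +30, 50) mm in dock axes; it slides 16 mm along dock -y to open.
- tray_failed (a joint): travel of the tray of dock_failed, m: 0 = home, grows as it comes out along dock -x, 0.075 = against its stop. About 2 N of rail friction, no spring; locked, it has about 2 mm of play.
- lock_failed (a joint): lock slide of dock_failed, m: 0 = locked, 0.016 = fully open (knob along dock -y, to the right seen from the front). About 3 N of friction, no spring. Its bolt catches the tray up to about 0.008. With the tray near its stop (above about 0.071) it can be closed again, behind a second catch that keeps the tray from going back.
- ssd_failed: loose grey 2.5 inch drive, 70 x 100 x 8 mm, lying in the tray of dock_failed, its long side along dock x. Origin: centre of its underside, 10 mm above the table at the start.
- dock_good: dark drive dock with the GREEN status lamp (lit bar 8 x 32 mm across the rear of its roof), fixed; shell 125 (x) x 100 (y) x 39 mm high, flat roof. Origin: centre of its underside, on the table. Own axes: +x to its back, +y to its left seen by one facing its front (= robot's side), z up; the tray comes out of the open front towards -x.
- lip_good (a point): middle of the top edge of the rear face of the tray's turned-up front lip, 36 mm above the table; (-102.5, 0, 36) mm in dock axes with the tray home, moves with it. Lip 80 mm wide, 8 mm thick towards -x from here, blue in front. Behind it (+x) a finger pocket 75 mm wide and, tray home, 40 mm long, to the shell front at x = -62.5; its floor is 10 mm above the table.
- knob_good (a point): centre of the top of the blue lock knob, 50 mm above the table; moves with it. Knob 20 (dock x) x 14 (dock y) x 11 mm high, on the roof near its front edge, flat roof on both sides. Locked, it lies at (-45, +30, 50) mm in dock axes; it slides 16 mm along dock -y to open.
- tray_good (a joint): travel of the tray of dock_good, m: 0 = home, grows as it comes out along dock -x, 0.075 = against its stop. About 2 N of rail friction, no spring; locked, it has about 2 mm of play.
- lock_good (a joint): lock slide of dock_good, m: 0 = locked, 0.016 = fully open (knob along dock -y, to the right seen from the front). About 3 N of friction, no spring. Its bolt catches the tray up to about 0.008. With the tray near its stop (above about 0.071) it can be closed again, behind a second catch that keeps the tray from going back.
- ssd_good: loose grey 2.5 inch drive, 70 x 100 x 8 mm, lying in the tray of dock_good, its long side along dock x. Origin: centre of its underside, 10 mm above the table at the start.
- seat_failed (a point): point on the tray of dock_failed: centre of the drive's bed, 10 mm above the table, where the drive's origin lies; moves with the tray; at the dock's origin (x, y) with the tray home
- drawer_cabinet: fixed grey drawer cabinet left of the docks, 173 x 260 x 187 mm high, with a teal carton on top up to 0.22 m above the table; origin centre of underside; keep clear of it
- ssd_spare: bystander: grey 2.5 inch spare drive lying on the table, 70 x 100 x 8 mm, origin centre of underside
- precision_driver: bystander: slim white precision screwdriver lying on the table, 142 mm long, 11 mm thick, origin centre of underside
- magnet_dish: bystander: pale round dish with screws, 74 mm across, 19 mm high, origin centre of underside
- multimeter: bystander: yellow multimeter, 66 x 134 x 44 mm, origin centre of underside
- mug: bystander: blue and white mug, 78 mm across, 92 mm high, origin centre of underside
- screwdriver: bystander: screwdriver with an orange handle, 199 mm long, 28 mm thick, origin near the middle, on the underside

How it is judged:
By the outcome, as a careful person would: the job done as asked, in the order asked, and still so for the second after the job is handed in, with the robot touching nothing.
It also fails if it takes over 48 s, if anything falls off the work surface, if the arm or the gripper's body presses on something with over 40 N, if the wrist force passes 120 N, or if a joint passes its speed limit or range.

### The arm

A 7-joint arm with a two-finger parallel gripper is mounted at the origin on the work surface; the furniture and walls round the work are solid. World frame = base frame: x ahead of the robot, y to its left, z up, the work surface at z = 0. Lengths are in m, angles in rad, forces in N, time in s.
With the tool pointing down it reaches from about 0.4 to 0.9 m from the base axis. Payload 5.5 kg.
Tool frame: the origin (TCP) lies on the centre line of the jaws, within the pads' length; the fingertips stand 14 mm ahead of it and the grasp point (between the pads) lies 5 mm behind it; z points along the fingers, y is the line along which they close (so a half turn about z gives the same grasp; the last joint's range is limited). The gripper opens to 85 mm and grips with 20 to 120 N. Pads are 22 mm wide; open, the fingers measure 114 mm over their backs; the gripper's body (76 mm by 85 mm) begins 54 mm behind the grasp point. The pads swing forward as they close: fully open they stand 13 mm farther back than shut.
Start: joints at [1.398, 0.501, -0.427, 1.55, 0.221, 1.138, -0.21], TCP at [0.274, -0.589, 0.245] pointing down, gripper open.
Joint ranges: [-2.88, 2.88], [-0.31, 2.03], [-1.54, 1.56], [0.2, 2.42], [-1.41, 4.55], [0.19, 2.02], [-2.57, 2.57]. Speed limits (rad/s): [2.57, 2.57, 3.14, 3.14, 3.14, 3.14, 3.14].

### API

Orientations are given as a rotation vector (axis times angle).
In Python, from cell import manip gives the robot as it stands.
- The arm moves only by the tool send_rows, never from a script. Its argument "plan" is a list of rows, each a list of 3 entries, a list of its own where there are three numbers: the shift along the world's x, y, z in mm, then the turn, a rotation vector about the world's x, y, z in degrees, then the closure, from 0 (fully open) to 1 (shut). In form: [[[dx, dy, dz], [ax, ay, az], gripper], ...]. A call has 1 to 10 rows; each row shifts and turns the commanded pose from where the row before left it; what a row does not reach is not made up. A row lasts 1/8 s, in which the tool goes at most 62.5 mm and 10.7 degrees, less where a joint would pass 70% of its speed; a pose out of reach is approached as far as the arm can. A call is refused whole if a number of a shift passes 62.5 or a number of a turn 10.7, either way. A call with a gripper value outside its range is refused whole. The fingers move at their own pace and stop on an object; "squeeze" is the grip in N (left out, the last holds). Time passes only in rows, so rows that do not move let the fingers close. It gives the time, the measured TCP pose, the force, the opening and the grip force at its end, in the units of the state.
- manip.state(): the state, without advancing time (a new reading comes with each control period).
- manip.read_camera(name): name is "scene" or "side" or "wrist"; returns (picture, depth): 420x560x3 uint8, red, green, blue; 420x560 float32, m along the optical axis (not along the pixel's ray), 0 where there is no reading.
- manip.camera_info(name): a dict with "fov_y" (degrees; the focal length in pixels is half the picture's height over the tangent of half this angle, whatever the lens; pixels are square), "cx", "cy" (the principal point, pixels), "rvec" (rotation vector, rad) and "tvec" (3), from world to camera coordinates, as OpenCV has them; the wrist camera has in their place "T_tool_cam" (4x4, takes a point from camera to tool coordinates, whose origin is the TCP and whose axes are the flange's). Camera axes: x right, y down, z forward; pixel columns grow to the right and rows downward; lengths in m; the calibration is good to about 2 mm. A picture is of the moment at which its call begins: read the wrist's pose just before it. camera_info takes no time and is no camera call.
- manip.hand_in(): hands the job in; it is judged then, once.
The state is a dict: "t": time; "q": joint angles; "qd": joint speeds; "joint_torque": joint torques, N m; "eef_pos": TCP position; "ee_rot": TCP orientation; "wrist_force": force on the tool from outside, world axes, zero at the start; "ft_torque": the same for the moment, N m; "finger_gap": finger opening in m; "finger_force": force on a finger pad.
Only numpy, scipy, OpenCV 4.12 (cv2) and the standard library are available. Lean on these libraries where they do the work, as an engineer would, in place of code of your own. Each camera call takes 0.05 s, during which the arm holds its last target. There are 200 camera calls.

## Working session

There is one attempt and no reset: what is moved stays moved. The work goes in short steps, Python scripts to look and compute and a tool call to move; the robot and the scene stay as the last step left them, time stands still between calls to the robot, and variables do not carry over. Pictures are saved under pics/ and viewed, at most 10 in all, crops included, and the job is handed in when it is done.

Besides the shell and the picture viewer there is one more tool, called after "Request:" by a JSON object that holds its "api" and its "payload", one argument or row to a line. send_rows: Moves the arm, as the interface text tells. Its arguments: {"type":"object","properties":{"plan":{"type":"array"},"squeeze":{"type":"number"}},"required":["plan"]}

```bash
mkdir -p pics
cat > h.py <<'E'
import numpy as np, cv2
from cell import manip
from scipy.spatial.transform import Rotation as R
def save(cam,name):
    s=manip.state(); im,d=manip.read_camera(cam)
    cv2.imwrite(f'pics/{name}.png',im[:,:,::-1]); np.savez(f'pics/{name}.npz',im=im,d=d,p=s['eef_pos'],r=s['ee_rot'],cam=cam)
def pts(name):
    """world xyz for every pixel"""
    z=np.load(f'pics/{name}.npz'); i=manip.camera_info(str(z['cam'])); d=z['d']; h,w=d.shape
    f=h/2/np.tan(np.radians(i['fov_y'])/2); v,u=np.mgrid[:h,:w]
    c=np.stack([(u-i['cx'])/f*d,(v-i['cy'])/f*d,d],-1)
    if 'rvec' in i: return (c-np.ravel(i['tvec']))@R.from_rotvec(np.ravel(i['rvec'])).as_matrix()
    T=np.array(i['T_tool_cam']); return (c@T[:3,:3].T+T[:3,3])@R.from_rotvec(z['r']).as_matrix().T+z['p']
E
python3 - <<'E'
from h import *
save('scene','s0'); save('side','d0')
s=manip.state(); print(s['eef_pos'],s['ee_rot'],s['t'],s['finger_gap'])
for c in('scene','side'):print(manip.camera_info(c))
E
```

```text
[ 0.27409834 -0.58871562  0.24435547] [-3.06558988e+00 -6.78824049e-01  5.13621605e-04] 0.1 0.08538667669142229
{'fov_y': 42.28273759421328, 'cx': 281.4080478423744, 'cy': 193.69035947954455, 'rvec': array([ 1.79437641, -0.95814616,  0.59664519]), 'tvec': array([-0.42438707,  0.19205921,  1.32687079])}
{'fov_y': 57.955251208948965, 'cx': 279.212003819767, 'cy': 205.99332887170704, 'rvec': array([ 2.30788623, -0.0868707 ,  0.04110173]), 'tvec': array([-0.49481816, -0.06070362,  1.26478777])}
```

View pics/s0.png

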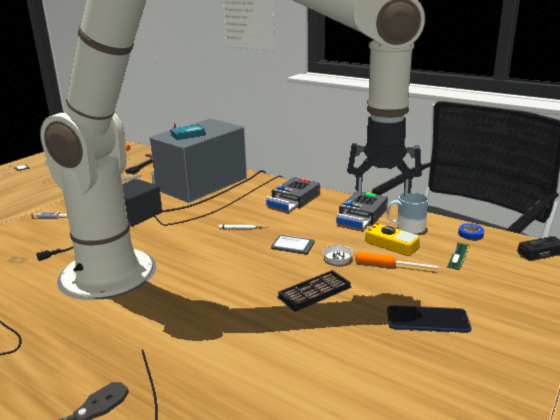

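View pics/d0.png

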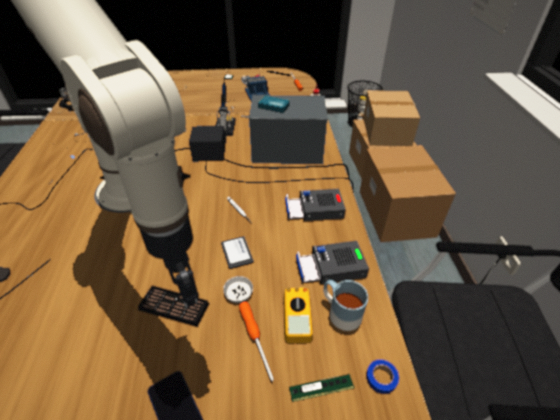

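The red-lamp dock is at about (298,192) in scene and (320,204) in side. The green-lamp dock is at (365,208) and (335,261). Next, I'll enlarge the red dock.

Run:
```python
from h import *
a=np.load('pics/s0.npz')['im'][165:225,255:335]; b=np.load('pics/d0.npz')['im'][175:235,275:355]
c=np.vstack([cv2.resize(x,None,fx=8,fy=5*8/5,interpolation=cv2.INTER_NEAREST)[:,:,::-1] for x in(a,b)])
c=np.hstack([cv2.resize(x,(400,300),interpolation=cv2.INTER_NEAREST)[:,:,::-1] for x in(a,b)])
cv2.imwrite('pics/crop1.png',c)
for n,box in(('s0',(165,225,255,335)),('d0',(175,235,275,355))):
    P=pts(n); im=np.load(f'pics/{n}.npz')['im'].astype(int)
    r0,r1,c0,c1=box; p=P[r0:r1,c0:c1].reshape(-1,3); q=im[r0:r1,c0:c1].reshape(-1,3)
    red=(q[:,0]>150)&(q[:,1]<80)&(q[:,2]<80); blue=(q[:,2]>100)&(q[:,2]>q[:,0]+50)
    roof=(abs(p[:,2]-.039)<.004)&(q.max(1)<90)
    print(n,'red',red.sum(),p[red].mean(0).round(4))
    for k,m in(('roof',roof),):
        if m.sum()>5:
            print(k,m.sum(),p[m].min(0).round(3),p[m].max(0).round(3),cv2.minAreaRect((p[m][:,:2]*1000).astype(np.float32)))
    print('blue lowx/knob',blue.sum(), [x.round(3).tolist() for x in p[blue & (p[:,2]>.043)]][:12])
    l=blue&(p[:,2]<.04); print('lip',l.sum(),p[l].mean(0).round(3),cv2.minAreaRect((p[l][:,:2]*1000).astype(np.float32)))
```

```text
s0 red 13 [ 0.6637 -0.1464  0.0417]
roof 182 [ 0.546 -0.2    0.035] [ 0.675 -0.104  0.043] ((610.6289672851562, -150.99143981933594), (126.03307342529297, 97.17281341552734), 1.7818742990493774)
blue lowx/knob 154 [[0.575, -0.118, 0.051], [0.572, -0.124, 0.054], [0.567, -0.116, 0.05], [0.565, -0.122, 0.053], [0.568, -0.124, 0.052], [0.581, -0.118, 0.046], [0.578, -0.124, 0.048], [0.564, -0.114, 0.048], [0.56, -0.121, 0.051], [0.564, -0.123, 0.05], [0.568, -0.124, 0.049], [0.571, -0.125, 0.048]]
lip 129 [ 0.507 -0.15   0.02 ] ((506.7680969238281, -150.15365600585938), (77.43830871582031, 14.996020317077637), 86.6274185180664)
d0 red 32 [ 0.6588 -0.1732  0.0653]
roof 624 [ 0.553 -0.202  0.035] [ 0.673 -0.108  0.043] ((612.4682006835938, -154.01190185546875), (118.50409698486328, 92.1627197265625), 2.058764934539795)
blue lowx/knob 32 [[0.564, -0.123, 0.051], [0.567, -0.121, 0.048], [0.57, -0.122, 0.049], [0.573, -0.123, 0.05], [0.577, -0.12, 0.047], [0.58, -0.121, 0.047], [0.564, -0.125, 0.047], [0.567, -0.125, 0.047], [0.57, -0.126, 0.048], [0.573, -0.125, 0.047], [0.576, -0.125, 0.047], [0.579, -0.125, 0.047]]
lip 18 [ 0.508 -0.156  0.024] ((508.08917236328125, -153.96690368652344), (2.7485780715942383, 56.69068145751953), 1.5106111764907837)
```

View pics/crop1.png

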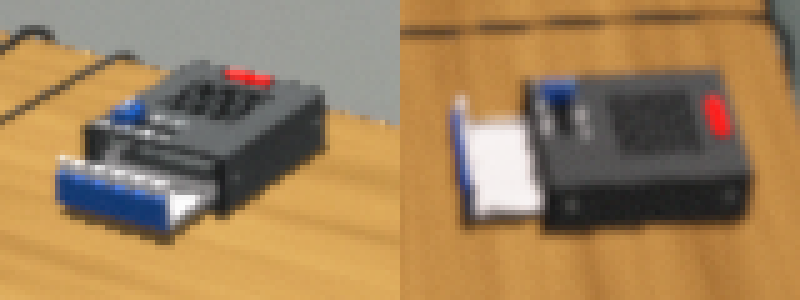

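Run:
```python
from h import *
print(manip.camera_info('wrist'))
P=pts('d0'); 
for (v,u) in((98,252),(98,325),(160,252),(160,325),(130,290),(105,262),(355,345),(290,345)): print(u,v,P[v,u].round(3))
m=(abs(P[:,:,2]-.187)<.01); print(P[m].min(0),P[m].max(0),np.percentile(P[m],[5,95],axis=0))
```

```text
{'fov_y': 71.13071394008215, 'cx': 276.4831646908471, 'cy': 206.9494637121565, 'T_tool_cam': array([[ 5.76099241e-05, -9.45268583e-01, -3.26293277e-01,
         8.56007496e-02],
       [ 9.99999968e-01, -2.58898576e-05,  2.51561393e-04,
        -8.15867595e-04],
       [-2.46240768e-04, -3.26293281e-01,  9.45268551e-01,
        -1.29374759e-01],
       [ 0.00000000e+00,  0.00000000e+00,  0.00000000e+00,
         1.00000000e+00]])}
252 98 [0.418 0.246 0.185]
325 98 [ 1.012  1.833 -0.623]
252 160 [0.407 0.114 0.011]
325 160 [ 0.672  0.11  -0.   ]
290 130 [0.54  0.098 0.138]
262 105 [0.45  0.166 0.198]
345 355 [ 0.595 -0.624 -0.002]
345 290 [ 0.615 -0.492  0.053]
[-0.05317377 -0.10944004  0.17700845] [1.4611811  1.47796946 0.1969994 ] [[ 0.42425234 -0.04513421  0.17997591]
 [ 1.44129335  0.95779626  0.19672006]]
```

Request:
{"api": "send_rows", "payload": {
  "plan": [
    [[30,50,5],[0,0,-3],0.5],
    [[30,50,5],[0,0,-3],1],
    [[30,50,5],[0,0,-3],1],
    [[30,50,5],[0,0,-3],1],
    [[30,50,5],[0,0,-3],1],
    [[30,50,5],[0,0,-3],1],
    [[20,50,5],[0,0,-3],1],
    [[10,50,5],[0,0,-2],1],
    [[0,30,0],[0,0,0],1],
    [[0,0,0],[0,0,0],1]
  ]
}}

```text
t: 1.35
eef_pos: [0.4846, -0.156, 0.2853]
ee_rot: [-3.14, -0.063, 0.0]
wrist_force: [0.8, -0.9, -0.2]
finger_gap: -0.0005
finger_force: 0.0
```

Run:
```python
from h import *
save('wrist','w1'); P=pts('w1'); im=np.load('pics/w1.npz')['im'].astype(int)
cv2.imwrite('pics/w1b.png',cv2.resize(im.astype(np.uint8)[:,:,::-1],(800,600)))
q=im; roof=(abs(P[...,2]-.039)<.003)&(q.max(2)<100)&(P[...,1]>-.25)
print(roof.sum(),P[roof].min(0),P[roof].max(0),cv2.minAreaRect((P[roof][:,:2]*1000).astype(np.float32)))
b=(q[...,2]>100)&(q[...,2]>q[...,0]+50)&(P[...,1]>-.25)
for lo,hi in((.045,.056),(.0,.04)):
    m=b&(P[...,2]>lo)&(P[...,2]<hi)
    if m.sum(): print(lo,m.sum(),P[m].mean(0),cv2.minAreaRect((P[m][:,:2]*1000).astype(np.float32)))
```

```text
3030 [ 0.19597119 -0.19637415  0.03601297] [0.67348959 0.24775239 0.04199638] ((493.6188049316406, 48.69322204589844), (279.5954895019531, 549.6300659179688), 47.99266052246094)
0.045 182 [ 0.57291223 -0.11843593  0.04968124] ((572.6679077148438, -118.18234252929688), (19.012083053588867, 13.242362976074219), 1.1429460048675537)
0.0 87 [ 0.51980447 -0.14447225  0.03017191] ((527.0017700195312, -129.8206024169922), (104.16972351074219, 52.891902923583984), 46.031925201416016)
```

View pics/w1b.png

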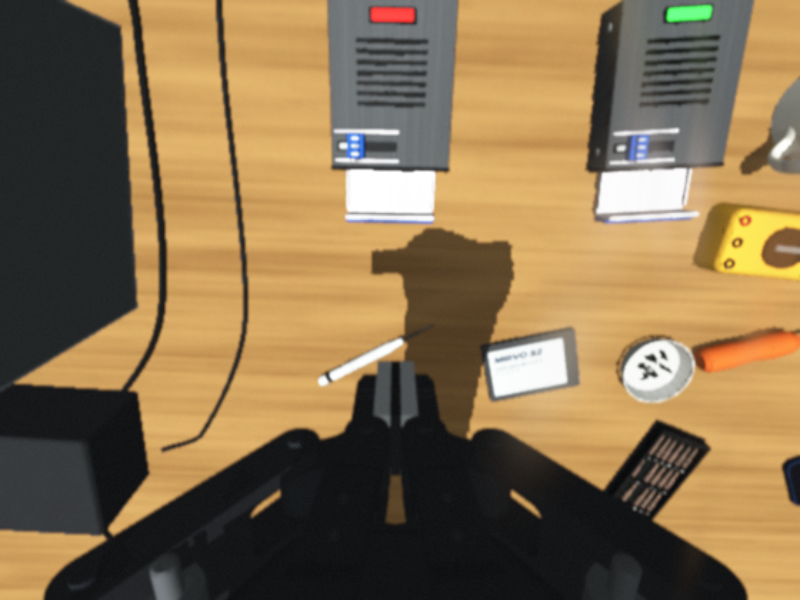

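The red dock is at top centre, with its knob at (355,145), its lip at row 216 spanning columns 346–434, and the closed fingers at (395,385). The precision driver lies in front at (370,360), well clear.

Run:
```python
from h import *
P=pts('w1'); q=np.load('pics/w1.npz')['im'].astype(int)
box=(P[...,1]>-.22)&(P[...,1]<-.08)&(P[...,0]>.53)&(P[...,0]<.72)
roof=(abs(P[...,2]-.039)<.003)&box
print(roof.sum(),P[roof].min(0).round(4),P[roof].max(0).round(4),cv2.minAreaRect((P[roof][:,:2]*1000).astype(np.float32)))
red=box&(q[...,0]>150)&(q[...,1]<80); print(P[red].mean(0).round(4))
# front edge slope
for y0 in np.arange(-.2,-.1,.01):
    m=roof&(abs(P[...,1]-y0)<.005); 
    if m.any(): print(y0.round(3),P[m][:,0].min().round(4))
l=(P[...,0]<.535)&(P[...,0]>.48)&(P[...,1]>-.22)&(P[...,1]<-.08)&(P[...,2]>.028)
print('lip',l.sum(),P[l].mean(0).round(4),P[l].min(0).round(4),P[l].max(0).round(4),cv2.minAreaRect((P[l][:,:2]*1000).astype(np.float32)))
```

```text
9812 [ 0.5531 -0.1977  0.0364] [ 0.6801 -0.0948  0.042 ] ((616.4129028320312, -145.95530700683594), (124.9359359741211, 100.5108642578125), 1.4565038681030273)
[ 0.6666 -0.145   0.0471]
-0.2 0.5558
-0.19 0.5554
-0.18 0.555
-0.17 0.5546
-0.16 0.5543
-0.15 0.5549
-0.14 0.5545
-0.13 0.5541
-0.12 0.5538
-0.11 0.5533
lip 39956 [ 0.497  -0.1546  0.3424] [ 0.48   -0.2164  0.028 ] [ 0.5165 -0.0921  0.3702] ((498.2664794921875, -154.21937561035156), (36.53203582763672, 124.26444244384766), 0.0006952268304303288)
```

Request:
{"api": "send_rows", "payload": {
  "plan": [
    [[22,18,-35],[0,0,0],1],
    [[22,18,-40],[0,0,0],1],
    [[22,18,-40],[0,0,-1],1],
    [[20,18,-40],[0,0,0],1],
    [[0,0,-20],[0,0,0],1],
    [[0,0,0],[0,0,0],1]
  ]
}}

```text
t: 2.15
eef_pos: [0.5685, -0.0889, 0.1083]
ee_rot: [3.141, 0.024, -0.007]
wrist_force: [-0.9, -0.3, 1.1]
finger_gap: -0.0001
finger_force: 0.0
```

Run:
```python
from h import *
save('wrist','w2'); P=pts('w2'); q=np.load('pics/w2.npz')['im'].astype(int); s=manip.state(); print(s['eef_pos'],s['ee_rot'])
cv2.imwrite('pics/w2b.png',cv2.resize(q.astype(np.uint8)[:,:,::-1],(800,600)))
b=(q[...,2]>100)&(q[...,2]>q[...,0]+50)&(P[...,1]>-.25)&(P[...,2]>.045)&(P[...,2]<.056)
print(b.sum(),P[b].mean(0).round(4),cv2.minAreaRect((P[b][:,:2]*1000).astype(np.float32)))
f=P[(P[...,2]<.13)&(P[...,2]>.075)&(abs(P[...,0]-s['eef_pos'][0])<.03)]; print('finger',len(f), f.min(0),f.max(0)) if len(f) else 0
```

```text
[ 0.56951743 -0.08910674  0.1098711 ] [ 3.14082697e+00  2.33982293e-02 -2.92297541e-03]
343 [ 0.5733 -0.1177  0.0497] ((572.9248657226562, -117.9593734741211), (19.509889602661133, 13.409688949584961), 1.0373036861419678)
finger 1754 [ 0.57551522 -0.10111992  0.09767968] [ 0.58181195 -0.0739636   0.12999929]
```

View pics/w2b.png

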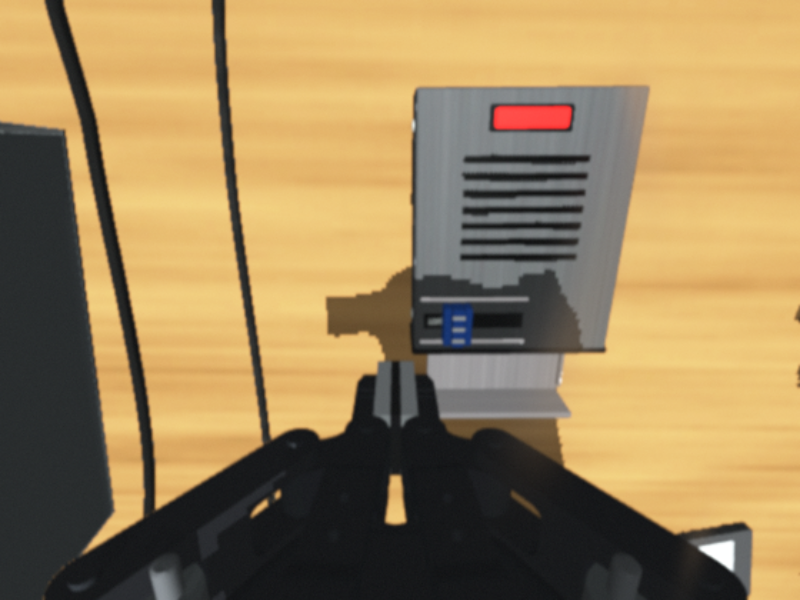

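The knob is at (458,322) in this view, i.e. world (0.573, -0.118, 0.050), which agrees with the earlier measurement. The fingertip is to its left with a clear gap. I'll descend beside it.

Request:
{"api": "send_rows", "payload": {
  "plan": [
    [[2,3,-20],[0,0,0],1],
    [[1,0,-20],[0,0,0],1],
    [[0,0,-9],[0,0,0],1],
    [[0,0,-4],[0,0,0],1],
    [[0,0,0],[0,0,0],1]
  ]
}}

```text
t: 2.82
eef_pos: [0.5734, -0.0841, 0.0571]
ee_rot: [-3.141, -0.027, 0.0]
wrist_force: [0.1, -0.1, 0.2]
finger_gap: 0.0001
finger_force: 0.0
```

Request:
{"api": "send_rows", "payload": {
  "plan": [
    [[0,-6,0],[0,0,0],1],
    [[0,-6,0],[0,0,0],1],
    [[0,-4,0],[0,0,0],1],
    [[0,-4,0],[0,0,0],1],
    [[0,-4,0],[0,0,0],1],
    [[0,0,0],[0,0,0],1]
  ]
}}

```text
t: 3.58
eef_pos: [0.5736, -0.1079, 0.0574]
ee_rot: [-3.141, -0.027, -0.0]
wrist_force: [-0.1, 2.8, 1.1]
finger_gap: -0.0001
finger_force: 0.9
```

```bash
cat > k.py <<'E'
from h import *
import sys
def look(n):
    save('wrist',n); P=pts(n); q=np.load(f'pics/{n}.npz')['im'].astype(int); s=manip.state(); print(s['eef_pos'].round(4),s['wrist_force'].round(1))
    b=(q[...,2]>100)&(q[...,2]>q[...,0]+50)&(P[...,1]>-.22)&(P[...,1]<-.08)&(P[...,0]>.54)&(P[...,2]>.044)&(P[...,2]<.056)
    if b.sum()>20: print(b.sum(),P[b].mean(0).round(4),cv2.minAreaRect((P[b][:,:2]*1000).astype(np.float32)))
look(sys.argv[1])
E
python3 k.py w3
```

```text
[ 0.5735 -0.1079  0.0574] [-0.5  2.9  1.3]
340 [ 0.5758 -0.1241  0.0497] ((573.1683349609375, -121.8333969116211), (20.416616439819336, 12.727417945861816), 5.23454475402832)
```

Request:
{"api": "send_rows", "payload": {
  "plan": [
    [[0,-4,0],[0,0,0],1],
    [[0,-4,0],[0,0,0],1],
    [[0,0,0],[0,0,0],1]
  ]
}}

```text
t: 4.0
eef_pos: [0.5736, -0.1169, 0.0574]
ee_rot: [3.141, 0.026, 0.001]
wrist_force: [1.4, 2.5, 1.1]
finger_gap: -0.0003
finger_force: 0.8
```

Request:
{"api": "send_rows", "payload": {
  "plan": [
    [[0,-3,0],[0,0,0],1],
    [[0,0,0],[0,0,0],1]
  ]
}}

```text
t: 4.25
eef_pos: [0.5737, -0.1195, 0.0574]
ee_rot: [3.141, 0.026, 0.001]
wrist_force: [0.9, 1.6, 0.3]
finger_gap: -0.0001
finger_force: 1.0
```

```bash
python3 k.py w4
```

```text
[ 0.5737 -0.1196  0.0574] [1.6 2.5 0.9]
317 [ 0.5755 -0.136   0.0497] ((573.49853515625, -133.41319274902344), (19.836137771606445, 12.727338790893555), 4.569307804107666)
```

Request:
{"api": "send_rows", "payload": {
  "plan": [
    [[0,-1,0],[0,0,0],1],
    [[0,0,0],[0,0,0],1]
  ]
}}

```text
t: 4.55
eef_pos: [0.5737, -0.1197, 0.0574]
ee_rot: [-3.141, -0.027, -0.001]
wrist_force: [1.1, 5.3, -0.2]
finger_gap: -0.0002
finger_force: 1.9
```

Request:
{"api": "send_rows", "payload": {
  "plan": [
    [[0,-1,0],[0,0,0],1],
    [[0,0,0],[0,0,0],1]
  ]
}}

```text
t: 4.8
eef_pos: [0.5736, -0.1198, 0.0574]
ee_rot: [-3.14, -0.028, -0.001]
wrist_force: [1.3, 6.4, 1.1]
finger_gap: -0.0
finger_force: 2.8
```

Request:
{"api": "send_rows", "payload": {
  "plan": [
    [[0,6,0],[0,0,0],1],
    [[0,2,20],[0,0,0],1],
    [[0,0,20],[0,0,0],1],
    [[-20,-17,0],[0,0,0],1],
    [[-19,-18,0],[0,0,0],1],
    [[0,0,0],[0,0,0],1],
    [[0,0,0],[0,0,0],1]
  ]
}}

```text
t: 5.68
eef_pos: [0.5355, -0.1484, 0.0986]
ee_rot: [3.141, 0.026, 0.003]
wrist_force: [1.1, -0.4, 0.1]
finger_gap: -0.0001
finger_force: 0.0
```

```bash
python3 k.py w5
python3 - <<'E'
from h import *
q=np.load('pics/w5.npz')['im']; cv2.imwrite('pics/w5b.png',cv2.resize(q[:,:,::-1],(800,600)))
E
```

```text
[ 0.5356 -0.1478  0.0984] [ 0.2 -1.1 -1.5]
590 [ 0.5739 -0.1332  0.0496] ((573.1262817382812, -132.87281799316406), (20.175371170043945, 14.09334945678711), 0.6113417148590088)
```

View pics/w5b.png

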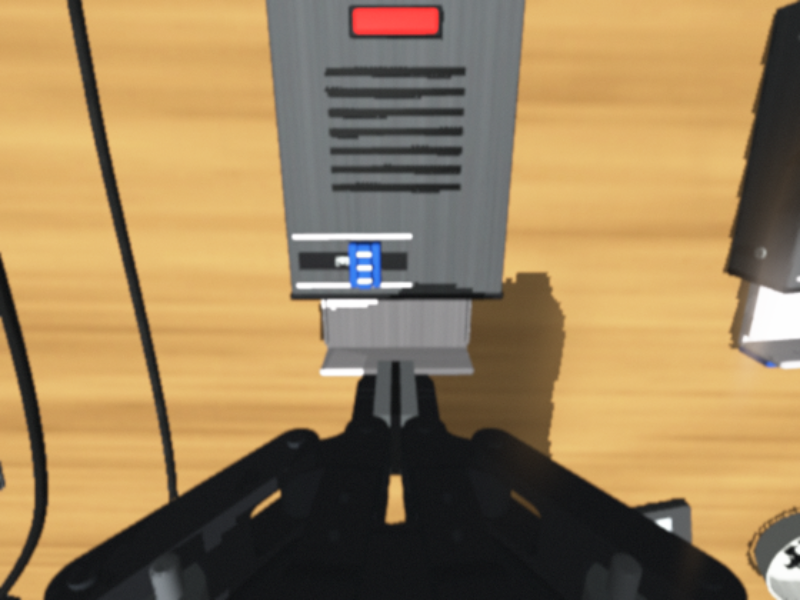

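The knob is at (365,265), now right of its start. The lip's top edge is at row 372 (columns 322–472) and the shell front at row 296. I'll check the lip's position from the depth.

Run:
```python
from h import *
P=pts('w5')
for u in (229,240,318,326):
    print(u,[(v,*P[v,u].round(4)) for v in (240,246,252,256,258,260,262,264)])
print(P[207,250:300:10].round(4), P[203,250:300:10].round(4))
```

```text
229 [(240, np.float64(0.5184), np.float64(-0.1094), np.float64(0.0142)), (246, np.float64(0.5142), np.float64(-0.1096), np.float64(0.0164)), (252, np.float64(0.5146), np.float64(-0.1113), np.float64(0.0274)), (256, np.float64(0.5147), np.float64(-0.1122), np.float64(0.0338)), (258, np.float64(0.5141), np.float64(-0.1125), np.float64(0.0359)), (260, np.float64(0.5128), np.float64(-0.1126), np.float64(0.0364)), (262, np.float64(0.4902), np.float64(-0.1062), np.float64(-0.0003)), (264, np.float64(0.4879), np.float64(-0.106), np.float64(-0.0009))]
240 [(240, np.float64(0.5168), np.float64(-0.1177), np.float64(0.0105)), (246, np.float64(0.5153), np.float64(-0.1186), np.float64(0.0183)), (252, np.float64(0.5146), np.float64(-0.1196), np.float64(0.027)), (256, np.float64(0.5144), np.float64(-0.1203), np.float64(0.0331)), (258, np.float64(0.5145), np.float64(-0.1207), np.float64(0.0363)), (260, np.float64(0.5133), np.float64(-0.1207), np.float64(0.037)), (262, np.float64(0.4913), np.float64(-0.1161), np.float64(0.0014)), (264, np.float64(0.4891), np.float64(-0.116), np.float64(0.0009))]
318 
[... 657 characters left out ...]
7), np.float64(0.0179)), (252, np.float64(0.5165), np.float64(-0.185), np.float64(0.0286)), (256, np.float64(0.516), np.float64(-0.1842), np.float64(0.0341)), (258, np.float64(0.5153), np.float64(-0.1839), np.float64(0.0359)), (260, np.float64(0.5136), np.float64(-0.184), np.float64(0.0358)), (262, np.float64(0.492), np.float64(-0.1913), np.float64(0.0004)), (264, np.float64(0.4899), np.float64(-0.1915), np.float64(0.0002))]
[[ 0.5553 -0.1288  0.0394]
 [ 0.5554 -0.1356  0.0394]
 [ 0.556  -0.1424  0.0408]
 [ 0.5559 -0.1492  0.0401]
 [ 0.5565 -0.1559  0.0416]] [[ 0.5581 -0.1288  0.0392]
 [ 0.5584 -0.1356  0.0397]
 [ 0.5584 -0.1424  0.0395]
 [ 0.5584 -0.1491  0.0391]
 [ 0.5587 -0.1559  0.0397]]
```

Request:
{"api": "send_rows", "payload": {
  "plan": [
    [[0,0,-25],[0,0,0],1],
    [[0,0,-20],[0,0,0],1],
    [[0,0,-12],[0,0,0],1],
    [[0,0,-7],[0,0,0],1],
    [[0,0,0],[0,0,0],1],
    [[0,0,0],[0,0,0],1]
  ]
}}

```text
t: 6.48
eef_pos: [0.5349, -0.1483, 0.0338]
ee_rot: [3.141, 0.027, 0.001]
wrist_force: [0.6, 0.3, -0.2]
finger_gap: 0.0001
finger_force: 0.0
```

Request:
{"api": "send_rows", "payload": {
  "plan": [
    [[-5,0,0],[0,0,0],1],
    [[-4,0,0],[0,0,0],1],
    [[-4,0,0],[0,0,0],1],
    [[-5,-1,0],[0,0,0],1],
    [[-5,0,0],[0,0,0],1],
    [[0,0,0],[0,0,0],1]
  ]
}}

```text
t: 7.22
eef_pos: [0.5107, -0.1493, 0.0333]
ee_rot: [3.141, 0.027, -0.001]
wrist_force: [-0.0, 0.6, 0.7]
finger_gap: -0.0004
finger_force: 0.3
```

Request:
{"api": "send_rows", "payload": {
  "plan": [
    [[-6,0,0],[0,0,0],1],
    [[-6,0,0],[0,0,0],1],
    [[-6,-1,0],[0,0,0],1],
    [[-6,0,0],[0,0,0],1],
    [[-6,0,0],[0,0,0],1],
    [[-6,0,0],[0,0,0],1],
    [[-6,0,0],[0,0,0],1],
    [[-5,0,0],[0,0,0],1],
    [[0,0,0],[0,0,0],1]
  ]
}}

```text
t: 8.35
eef_pos: [0.4632, -0.1505, 0.0331]
ee_rot: [3.141, 0.026, -0.003]
wrist_force: [0.1, 0.1, -0.1]
finger_gap: 0.0
finger_force: 0.0
```

Request:
{"api": "send_rows", "payload": {
  "plan": [
    [[-4,0,0],[0,0,0],1],
    [[-4,0,0],[0,0,0],1]
  ]
}}

```text
t: 8.6
eef_pos: [0.4564, -0.1505, 0.0333]
ee_rot: [3.141, 0.026, 0.001]
wrist_force: [3.2, -0.7, -1.9]
finger_gap: 0.0004
finger_force: 1.1
```

Request:
{"api": "send_rows", "payload": {
  "plan": [
    [[-3,0,0],[0,0,0],1],
    [[0,0,0],[0,0,0],1]
  ]
}}

```text
t: 8.85
eef_pos: [0.4527, -0.1503, 0.0333]
ee_rot: [3.141, 0.026, -0.002]
wrist_force: [1.3, -0.1, -0.0]
finger_gap: 0.0001
finger_force: 0.2
```

Run:
```python
from h import *
save('wrist','w6'); P=pts('w6'); s=manip.state(); print(s['eef_pos'],s['wrist_force'])
q=np.load('pics/w6.npz')['im']; cv2.imwrite('pics/w6b.png',cv2.resize(q[:,:,::-1],(800,600)))
```

```text
[ 0.4527343  -0.15018228  0.03322879] [0.0736915  1.01321782 0.10773789]
```

View pics/w6b.png

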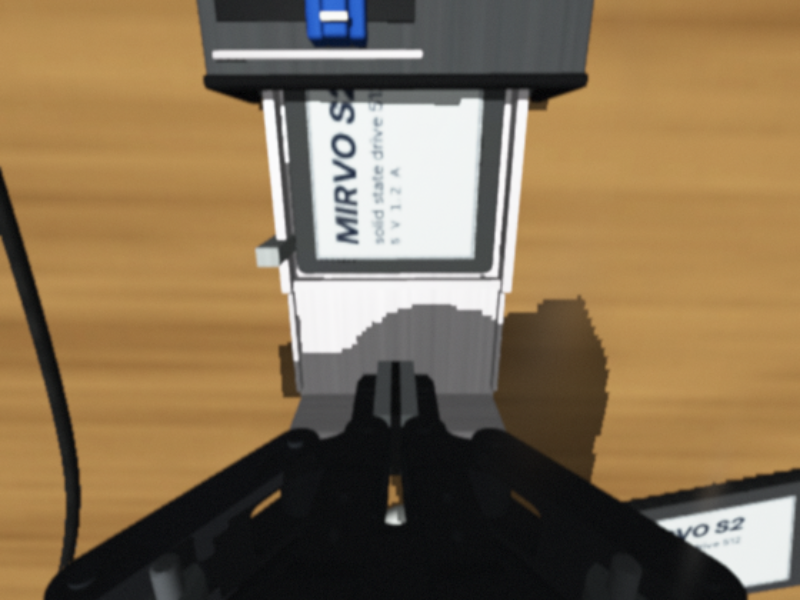

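The tray is out about 73 mm with the drive in it (centre (395,180)). The shell front is at row 80, and the latch tab shows at (270,250). I'll check the loose driver's clearance and finish the pull.

Run:
```python
from h import *
P=pts('w1'); print([P[int(v*.7),int(u*.7)].round(3) for u,v in((432,326),(403,342),(325,380))])
```

```text
[array([ 0.394, -0.197,  0.001]), array([ 0.377, -0.167,  0.005]), array([ 0.33 , -0.083,  0.011])]
```

Request:
{"api": "send_rows", "payload": {
  "plan": [
    [[-1,0,0],[0,0,0],1],
    [[0,0,0],[0,0,0],1]
  ]
}}

```text
t: 9.15
eef_pos: [0.4526, -0.1501, 0.0333]
ee_rot: [-3.141, -0.027, -0.0]
wrist_force: [2.0, -0.7, -1.3]
finger_gap: 0.0002
finger_force: 0.8
```

Request:
{"api": "send_rows", "payload": {
  "plan": [
    [[-1,0,0],[0,0,0],1],
    [[0,0,0],[0,0,0],1]
  ]
}}

```text
t: 9.4
eef_pos: [0.4515, -0.1501, 0.0333]
ee_rot: [-3.141, -0.027, -0.0]
wrist_force: [1.7, 0.2, -1.1]
finger_gap: -0.0005
finger_force: 0.9
```

Request:
{"api": "send_rows", "payload": {
  "plan": [
    [[-1,0,0],[0,0,0],1],
    [[0,0,0],[0,0,0],1]
  ]
}}

```text
t: 9.65
eef_pos: [0.4507, -0.1501, 0.0334]
ee_rot: [-3.141, -0.027, -0.001]
wrist_force: [2.5, -0.0, -1.3]
finger_gap: -0.0006
finger_force: 1.3
```

Request:
{"api": "send_rows", "payload": {
  "plan": [
    [[-1,0,0],[0,0,0],1],
    [[0,0,0],[0,0,0],1]
  ]
}}

```text
t: 9.9
eef_pos: [0.4506, -0.1501, 0.0335]
ee_rot: [-3.141, -0.027, -0.004]
wrist_force: [4.3, 0.5, -3.0]
finger_gap: 0.0
finger_force: 2.6
```

Request:
{"api": "send_rows", "payload": {
  "plan": [
    [[-1.5,0,0],[0,0,0],1],
    [[0,0,0],[0,0,0],1]
  ]
}}

```text
t: 10.15
eef_pos: [0.4506, -0.1501, 0.0338]
ee_rot: [-3.141, -0.027, -0.008]
wrist_force: [7.8, -0.6, -6.0]
finger_gap: 0.0002
finger_force: 3.9
```

Request:
{"api": "send_rows", "payload": {
  "plan": [
    [[-1.5,0,0],[0,0,0],1],
    [[0,0,0],[0,0,0],1]
  ]
}}

```text
t: 10.4
eef_pos: [0.4505, -0.1501, 0.0341]
ee_rot: [-3.141, -0.028, -0.012]
wrist_force: [11.2, 0.5, -7.5]
finger_gap: -0.0001
finger_force: 5.2
```

Request:
{"api": "send_rows", "payload": {
  "plan": [
    [[5,0,0],[0,0,0],1],
    [[5,0,0],[0,0,0],1],
    [[0,0,0],[0,0,0],1],
    [[0,0,25],[0,0,0],1],
    [[0,0,30],[0,0,0],1],
    [[30,-3,10],[0,0,0],1],
    [[40,-4,0],[0,0,0],1],
    [[40,-4,0],[0,0,0],1],
    [[8,0,0],[0,0,0],1],
    [[0,0,0],[0,0,0],1]
  ]
}}

```text
t: 11.65
eef_pos: [0.5734, -0.1608, 0.0976]
ee_rot: [-3.141, -0.027, 0.003]
wrist_force: [-0.4, 1.4, 0.8]
finger_gap: 0.0004
finger_force: 0.0
```

```bash
python3 k.py w7
```

```text
[ 0.5727 -0.1609  0.0976] [-0.6  0.7  0.4]
413 [ 0.5747 -0.1331  0.0496] ((573.6258544921875, -132.65451049804688), (20.05455780029297, 13.71299934387207), 1.6302099227905273)
```

Request:
{"api": "send_rows", "payload": {
  "plan": [
    [[0,0,-20],[0,0,0],1],
    [[0,0,-15],[0,0,0],1],
    [[0,0,-5],[0,0,0],1],
    [[0,6,0],[0,0,0],1],
    [[0,5,0],[0,0,0],1],
    [[0,4,0],[0,0,0],1],
    [[0,4,0],[0,0,0],1],
    [[0,0,0],[0,0,0],1]
  ]
}}

```text
t: 12.7
eef_pos: [0.5748, -0.1423, 0.0588]
ee_rot: [3.141, 0.027, 0.001]
wrist_force: [-0.3, -2.0, 1.1]
finger_gap: -0.0001
finger_force: 0.9
```

Request:
{"api": "send_rows", "payload": {
  "plan": [
    [[0,4,0],[0,0,0],1],
    [[0,3,0],[0,0,0],1],
    [[0,0,0],[0,0,0],1]
  ]
}}

```text
t: 13.08
eef_pos: [0.5746, -0.1347, 0.0584]
ee_rot: [-3.141, -0.027, -0.0]
wrist_force: [0.6, -2.4, 0.3]
finger_gap: -0.0
finger_force: 0.9
```

Request:
{"api": "send_rows", "payload": {
  "plan": [
    [[0,2,0],[0,0,0],1],
    [[0,0,0],[0,0,0],1]
  ]
}}

```text
t: 13.32
eef_pos: [0.5745, -0.133, 0.0583]
ee_rot: [-3.141, -0.027, -0.0]
wrist_force: [0.1, -2.6, 1.5]
finger_gap: -0.0002
finger_force: 1.2
```

```bash
python3 k.py w8
```

```text
[ 0.5745 -0.133   0.0583] [ 1.3 -2.6  1.1]
268 [ 0.5753 -0.1146  0.0495] ((573.515380859375, -117.75282287597656), (12.79500675201416, 20.400999069213867), 88.10470581054688)
```

Request:
{"api": "send_rows", "payload": {
  "plan": [
    [[0,1,0],[0,0,0],1],
    [[0,0,0],[0,0,0],1]
  ]
}}

```text
t: 13.62
eef_pos: [0.5745, -0.1322, 0.0583]
ee_rot: [3.141, 0.027, 0.0]
wrist_force: [1.1, -2.7, 1.1]
finger_gap: -0.0001
finger_force: 1.4
```

Request:
{"api": "send_rows", "payload": {
  "plan": [
    [[0,1,0],[0,0,0],1],
    [[0,0,0],[0,0,0],1]
  ]
}}

```text
t: 13.88
eef_pos: [0.5744, -0.1316, 0.0583]
ee_rot: [3.141, 0.026, 0.0]
wrist_force: [1.4, -3.2, 0.9]
finger_gap: 0.0001
finger_force: 2.0
```

Request:
{"api": "send_rows", "payload": {
  "plan": [
    [[0,1,0],[0,0,0],1],
    [[0,0,0],[0,0,0],1]
  ]
}}

```text
t: 14.12
eef_pos: [0.5744, -0.1316, 0.0583]
ee_rot: [3.14, 0.025, 0.0]
wrist_force: [0.8, -5.9, -0.2]
finger_gap: 0.0002
finger_force: 2.9
```

At the end stop. I'll press once more, then retract and verify.

Request:
{"api": "send_rows", "payload": {
  "plan": [
    [[0,1,0],[0,0,0],1],
    [[0,0,0],[0,0,0],1]
  ]
}}

```text
t: 14.38
eef_pos: [0.5744, -0.1315, 0.0583]
ee_rot: [3.139, 0.024, 0.0]
wrist_force: [1.2, -7.6, 0.1]
finger_gap: 0.0
finger_force: 3.7
```

Request:
{"api": "send_rows", "payload": {
  "plan": [
    [[0,-5,0],[0,0,0],1],
    [[0,-5,0],[0,0,0],1],
    [[0,0,0],[0,0,0],1],
    [[0,0,30],[0,0,0],1],
    [[0,0,40],[0,0,0],1],
    [[-50,0,40],[0,0,0],1],
    [[-50,0,40],[0,0,0],1],
    [[0,0,0],[0,0,0],1],
    [[0,0,0],[0,0,0],1]
  ]
}}

```text
t: 15.5
eef_pos: [0.4773, -0.1392, 0.2066]
ee_rot: [3.141, 0.027, 0.002]
wrist_force: [-0.3, 0.2, 0.8]
finger_gap: 0.0002
finger_force: 0.0
```

```bash
python3 k.py w9
python3 - <<'E'
from h import *
P=pts('w9')
q=np.load('pics/w9.npz')['im']; cv2.imwrite('pics/w9b.png',cv2.resize(q[:,:,::-1],(800,600)))
m=(P[...,2]>.03)&(P[...,2]<.039)&(P[...,0]>.41)&(P[...,0]<.46)&(P[...,1]>-.2)&(P[...,1]<-.1); print(P[m].max(0),np.median(P[m],0))
E
```

```text
[ 0.4774 -0.139   0.206 ] [-0.2  0.1 -1.2]
293 [ 0.5726 -0.1172  0.0496] ((572.1753540039062, -117.04149627685547), (18.76447868347168, 13.990982055664062), 1.0997635126113892)
[ 0.44241135 -0.11040829  0.03814321] [ 0.44032205 -0.14974016  0.03559999]
```

View pics/w9b.png

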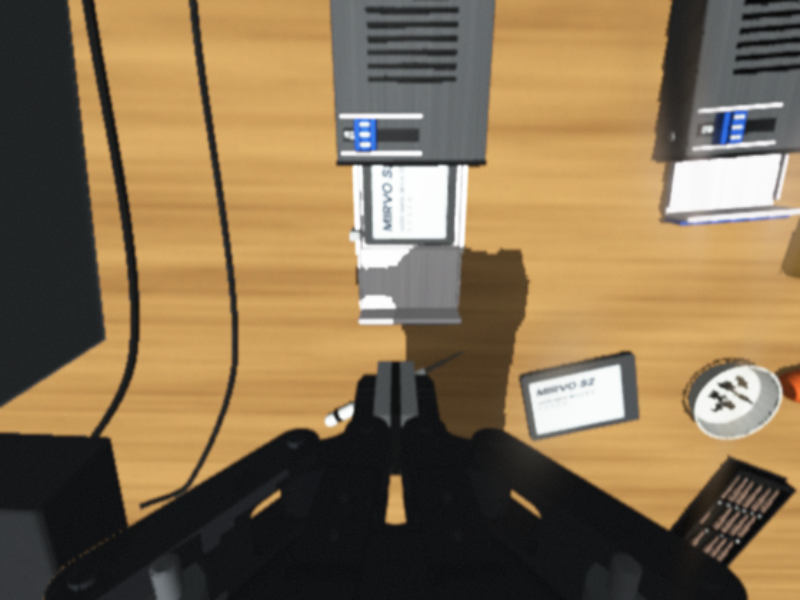

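The red dock's knob is back at its locked position, (365,133). The tray is fully out with its lip at row 320 and the drive still in it, and nothing else has moved.

```bash
python3 -c "
from cell import manip
print(manip.hand_in())"
```

```text
the job is handed in; nothing more can be done
None
```

The job is handed in: the red-lamp dock's tray is out at its stop with the drive still in it, and the lock slide is pushed back to locked; the gripper was clear at hand-in (about 15.5 s used), and I don't have the judge's verdict.

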